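Seat the hex-footed sleeve in the spindle plate and lock it

TASK

Pick up the brass sleeve with the six-sided foot, set it foot down in the six-sided pocket of the spindle plate and, pressing only gently, shuffle and turn it until it drops fully home, then let it go. Then swing the keeper bar all the way over the top of the seated sleeve, to its stop. Leave everything else on the bench where it is.

Things in the scene. Friction and masses are not known exactly. Their poses are not given: they have to be found in the camera images.
- sleeve_center (a point): Centre of the brass sleeve, 28 mm above its underside. 0.24 to 0.39 kg, upright on the bench, 56 mm tall: hexagonal foot 40 mm across flats, 16 mm high; above it a hexagonal barrel 28 mm across flats, 40 mm high, flats parallel to the foot's, dark bore on top. z runs up; flats face along x and every 60 degrees from it. Grip the barrel. Brass marks: never press it on the fixture with over 45 N.
- fixture: Fixed grey geared fixture: block 180 mm (x) by 220 mm (y, from -90 to +130 mm), 40 mm high, origin on the bench below point pocket; a small crank at its -y side is not used. On it lies the steel spindle plate, about 140 mm across, its top 60 mm above the bench, clamped, with a hexagonal pocket 44 mm across flats, 14 mm deep, flat floor, square edges.
- pocket (a point): Middle of the pocket mouth by the drawing, at the plate's top, 60 mm above the bench; z up, flats face along x and every 60 degrees. Worn: the real pocket lies up to 5 mm off in x and in y and is turned up to 7 degrees either way; this error is not in the reading: find it by feel or sight. The sleeve's centre is 28 mm above this point's height when standing on the plate, 14 mm when fully seated.
- keeper_pivot (a point): Pivot of the keeper bar on a post, 100 mm to +y of point pocket, at the height of the bar's underside, 107 mm above the bench (5 mm above a seated sleeve; an unseated one blocks the bar). Axes as the fixture's: the closed bar points along -y, the open one roughly along -x. The bar is 18 mm wide, 12 mm thick.
- keeper_pin (a point): Middle of the upright round steel pin, 14 mm in diameter and 34 mm tall, on the free end of the keeper bar, 118 mm from the pivot; the point lies 17 mm above the bar's top face, 136 mm above the bench. Push the pin sideways round the pivot to swing the bar.
- keeper (a joint): Angle of the keeper bar in rad: 0 is closed, against its stop, with the bar across the middle of the pocket; grows as it opens (clockwise seen from above) up to 1.9. It starts open at 1.2 to 1.7, swings freely with slight friction (about 1 N at the pin) and stays where it is left.
- bush: Bystander: a plain brass bush, round foot 44 mm in diameter and round barrel 28 mm in diameter, 50 mm tall. Origin under its foot. Leave it.
- flywheel: Bystander: steel mock flywheel, 170 mm in diameter, 45 mm tall, 4.5 kg. Origin under its middle.
- foot_a: Bystander: grey cast iron mounting foot, an angle 90 by 60 mm and 55 mm tall. Origin under its middle.
- foot_b: Bystander: the other cast iron mounting foot, the same shape. Origin under its middle.
- wrench: Bystander: a steel wrench lying flat. Origin under its middle.
Mind the look-alikes: they are no part of the job. What is shaped like the part that bears sleeve_center but green or red is not meant.

How it is judged:
By the outcome, as a careful person would: the job done as asked, in the order asked, and still so for the second after the job is handed in, with the robot touching nothing.
It also fails if it takes over 72 s, if anything falls off the work surface, if the arm or the gripper's body presses on something with over 40 N, if the wrist force passes 120 N, or if a joint passes its speed limit or range.

ROBOT

A 7-joint arm with a two-finger parallel gripper is mounted at the origin on the work surface. World frame = base frame: x ahead of the robot, y to its left, z up, the work surface at z = 0. Lengths are in mm, angles in rad, forces in N, time in s.
With the tool pointing down it reaches from about 400 to 875 mm from the base axis. Payload 4.4 kg.
Tool frame: the origin (TCP) lies at the very end of the fingers, on their centre line; the grasp point (between the pads) lies 19 mm behind it; z points along the fingers, y is the direction in which the jaws open and shut (so a half turn about z gives the same grasp; the last joint's range is limited). The gripper opens to 85 mm and grips with 20 to 120 N. Pads are 22 mm wide; open, the fingers measure 114 mm over their backs; the gripper's body (76 mm by 85 mm) begins 54 mm behind the grasp point. The pads swing forward as they close: fully open they stand 13 mm farther back than shut.
Start: joints at [-1.179, 0.628, 0.038, 1.517, -0.027, 0.996, -0.02], TCP at [287.264, 583.093, 231.313] pointing down, gripper open.
Joint ranges: [-3.06, 3.06], [-0.37, 2.12], [-1.25, 1.32], [0.18, 2.47], [-1.1, 4.24], [0.23, 1.98], [-2.94, 2.94]. Speed limits (rad/s): [2.57, 2.57, 3.14, 3.14, 3.14, 3.14, 3.14].

INTERFACE

Orientations are given as [roll, pitch, yaw] about the fixed x, y, z axes, in that order (R = Rz(yaw) Ry(pitch) Rx(roll)).
In Python, from cell import read_state, get_image, calibration, finish_job gives the robot as it stands. The module is installed in compiled form; this text tells all that it offers.
- The arm moves only by the tool apply_moves, never from a script. Its argument "increments" is a list of rows, each an object of numbers: "tx", "ty", "tz": the shift along the world's x, y, z in m; "rx", "ry", "rz": the turn, a rotation vector about the world's x, y, z in units of 5 degrees (1.0 is 5 degrees); "claw": the finger opening in m, from 0 to 0.0854. In form: [{"tx": .., "ty": .., "tz": .., "rx": .., "ry": .., "rz": .., "claw": ..}, ...]. A call has 1 to 12 rows; each row is the pose to reach, as a shift and turn from the pose commanded when the call began; what a row does not reach only later rows make up. A row lasts 1/10 s, in which the tool goes at most 50 mm and 8.59 degrees, less where a joint would pass 70% of its speed; a pose out of reach is approached as far as the arm can. A call with a gripper value outside its range is refused whole. The fingers move at their own pace and stop on an object; the grip force is fixed at half the most. Time passes only in rows, so rows that repeat a pose let the fingers close. It gives the time, the measured TCP pose, the force and the opening at its end, in the units of the state.
- read_state(): the state, without advancing time (a new reading comes with each control period).
- get_image(name): name is "scene" or "side" or "wrist"; returns the picture (400x640x3 uint8, red, green, blue); there is no depth.
- calibration(name): a dict with "camera_matrix" (3x3 intrinsics, pixels), "distortion" ([k1, k2, p1, p2, k3] as OpenCV has them; the pictures are not rectified), "origin" and "attitude" of the camera in the world. Camera axes: x right, y up, looking along -z (the intrinsics and any distortion apply to the point x, -y, -z); pixel columns grow to the right and rows downward; lengths in mm; the calibration is good to about 2 mm. A picture is of the moment at which its call begins: read the wrist's pose just before it. calibration takes no time and is no camera call; for the wrist camera it gives the pose at the moment of the call.
- finish_job(): hands the job in, once; it reports no verdict.
The state is a dict: "clock": time; "qpos": joint angles; "qd": joint speeds; "tau": joint torques, N m; "eef_pos": TCP position; "tool_rot": TCP orientation; "force": force on the tool from outside, world axes, zero at the start; "torque": the same for the moment, N m; "width": finger opening in mm.
Only numpy, scipy, OpenCV 4.12 (cv2) and the standard library are available. Lean on these libraries where they do the work, as an engineer would, in place of code of your own. Each camera call takes 0.05 s, during which the arm holds its last target. There are 200 camera calls.

## Working session

There is one attempt and no reset: what is moved stays moved. The work goes in short steps, Python scripts to look and compute and a tool call to move; the robot and the scene stay as the last step left them, time stands still between calls to the robot, and variables do not carry over. Pictures are saved under pics/ and viewed, about 8 in all and at most 12, crops included, and the job is handed in when it is done.

Besides the shell and the picture viewer there is one more tool, called after "Emit:" in YAML: its name, and indented under it one key for each argument. apply_moves: Moves the arm, as the interface text tells. Its arguments: {"type":"object","properties":{"increments":{"type":"array"}},"required":["increments"]}

```bash
mkdir -p pics
python3 - <<'E'
from cell import *
import cv2
for n in("scene","side"):
    c=calibration(n);print(n,c)
    cv2.imwrite(f"pics/{n}0.png",get_image(n)[:,:,::-1])
s=read_state();print(s)
E
```

```text
scene {'camera_matrix': array([[411.54240791,   0.        , 326.68620327],
       [  0.        , 411.54240791, 203.93327496],
       [  0.        ,   0.        ,   1.        ]]), 'distortion': array([-0.10689195,  0.        ,  0.        ,  0.        ,  0.        ]), 'origin': array([1296.16011703,  584.18643292,  973.20005557]), 'attitude': array([ 0.80712284, -0.00612553,  2.22223214])}
side {'camera_matrix': array([[410.23373481,   0.        , 318.02103219],
       [  0.        , 410.23373481, 202.76706294],
       [  0.        ,   0.        ,   1.        ]]), 'distortion': array([-0.09313678,  0.        ,  0.        ,  0.        ,  0.        ]), 'origin': array([ 398.19118846, -940.26050705,  870.02119411]), 'attitude': array([ 0.89721683, -0.00174118, -0.18349542])}
{'clock': 0.1, 'qpos': array([-1.17878418,  0.62925317,  0.03845001,  1.51825591, -0.02700167,
        0.99628752, -0.02000304]), 'qd': array([-2.87688227e-04, -1.21723171e-03,  9.81791703e-04, -1.80854145e-03,
        8.54939295e-04, -7.16840318e-05, -1.12021207e-03]), 'tau': array([ 3.61450060e-03, -5.64531791e+01,  1.23123061e+00, -1.93974620e+01,
        1.14502420e-02,  5.40046240e-03, -9.17112828e-06]), 'eef_pos': array([287.023104  , 582.58397352, 230.48530084]), 'tool_rot': array([-3.13990686e+00,  1.82728741e-05,  2.68377260e+00]), 'force': array([ 0.61723366, -0.21030441,  0.52145865]), 'torque': array([ 0.02663211, -0.00011231,  0.00743379]), 'width': 85.38165629320501}
```

View pics/scene0.png

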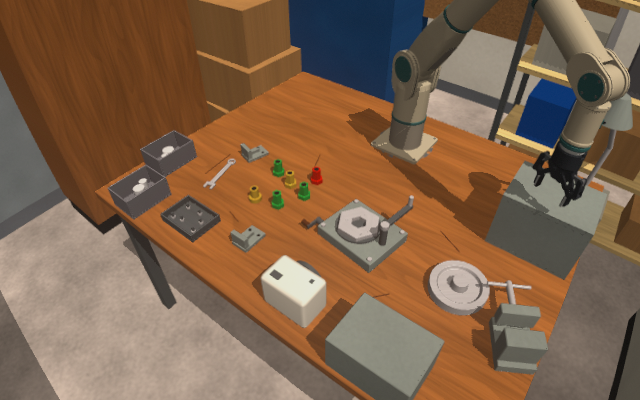

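View pics/side0.png

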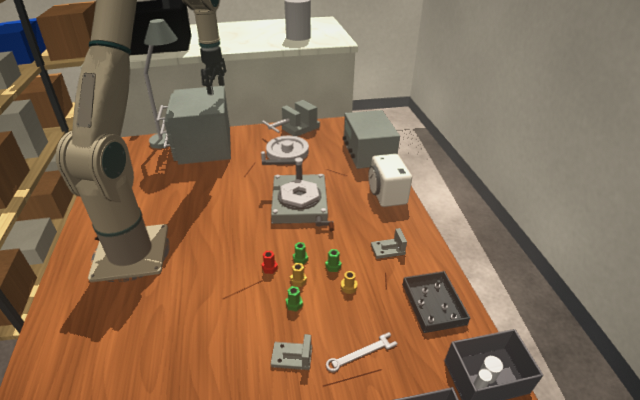

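Candidates: brass A at scene (290,178) / side (298,273); brass B at scene (255,193) / side (349,281). Green ones at scene (278,167), (277,199), (304,191) and the red one at (316,175) are ruled out by colour. A single close crop should settle which brass part is hexagonal.

```bash
cat > h.py <<'E'
import numpy as np,cv2
from cell import *
from scipy.spatial.transform import Rotation as R
def rot(c): return R.from_euler('xyz',c["attitude"]).as_matrix()
def ray(c,p):
    u=cv2.undistortPoints(np.array([[p]],float),c["camera_matrix"],c["distortion"])[0,0]
    d=rot(c)@np.array([u[0],-u[1],-1]);return np.array(c["origin"]),d/np.linalg.norm(d)
def onz(c,p,z):
    o,d=ray(c,p);return o+d*(z-o[2])/d[2]
def tri(rs):
    A=sum(np.eye(3)-np.outer(d,d) for o,d in rs);b=sum((np.eye(3)-np.outer(d,d))@o for o,d in rs)
    return np.linalg.solve(A,b)
def proj(c,P):
    q=(np.atleast_2d(P)-c["origin"])@rot(c);q=q*[1,-1,-1]
    return cv2.projectPoints(q,np.zeros(3),np.zeros(3),c["camera_matrix"],c["distortion"])[0][:,0]
E
python3 - <<'E'
from h import *
S=cv2.imread("pics/scene0.png");D=cv2.imread("pics/side0.png")
f=lambda im,x,y,w,h:cv2.resize(im[y:y+h,x:x+w],(400,300),interpolation=cv2.INTER_CUBIC)
cv2.imwrite("pics/crop1.png",np.vstack([np.hstack([f(S,235,160,80,60),f(D,280,250,80,60)]),np.hstack([f(S,300,185,120,90),f(D,250,150,100,75)])]))
for n,im in(("scene",S),("side",D)):
    c=calibration(n);h=cv2.cvtColor(im,cv2.COLOR_BGR2HSV)
    m=cv2.inRange(h,(18,130,70),(32,255,255));k,l,st,ce=cv2.connectedComponentsWithStats(m)
    for i in range(1,k):
        if st[i,4]>40: print(n,st[i],ce[i],onz(c,ce[i],25))
E
```

```text
scene [285 170  11  19 156] [289.8974359  180.04487179] [ 487.45649659 -189.27653713   25.        ]
scene [249 186  13  17 157] [254.7133758  195.01910828] [ 620.38322428 -232.85660102   25.        ]
side [287 262  20  28 243] [297.60082305 275.1563786 ] [ 480.97847486 -198.84394474   25.        ]
side [341 271  17  22 227] [348.59911894 282.52863436] [ 610.80684931 -249.17589098   25.        ]
```

View pics/crop1.png

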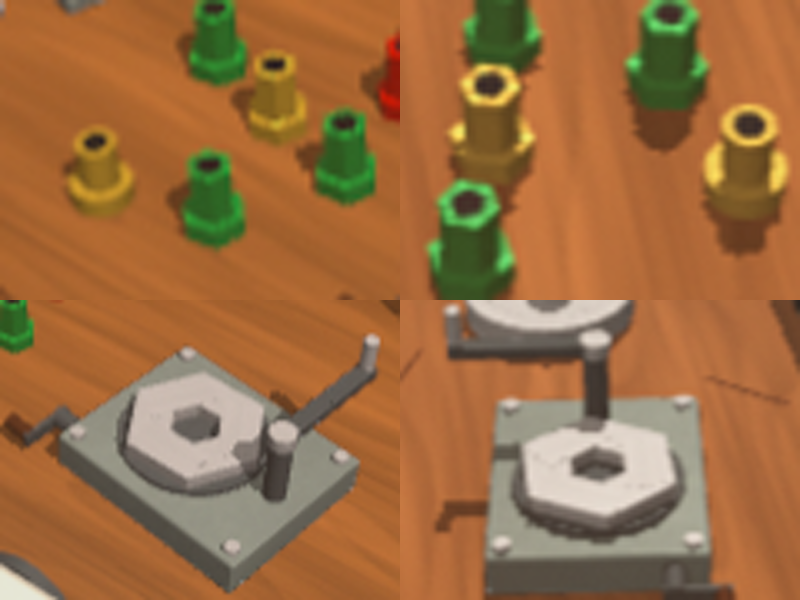

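Crop: the brass part at scene (290,178) has hexagonal facets and bore top at scene (289.6,172.6)/side (297.8,266.8), so it is the sleeve. The one at scene (255,193) is round, so it is the bush. The bar is open, with its pin top at scene (411.6,197.3).

Run:
```python
from h import *
s=calibration("scene");d=calibration("side")
for n,a,b,z in(("sleeve top",(289.6,172.6),(297.8,266.8),56),("pocket",(358.8,222.2),(299.5,191.2),60),("pin top",(411.6,197.3),(263.2,152.5),153),("post top",(384.6,225.2),(298.5,160.8),125),
  ("green1 top",(278.2,161.5),None,56),("green2",(304,184.5),None,56),("green3",(276.6,191.5),None,56),("bush",(254.2,188.5),(349.8,275),50)):
    print(n,onz(s,a,z).round(1),*( [onz(d,b,z).round(1),tri([ray(s,a),ray(d,b)]).round(1)] if b else []))
for n in("scene","side"):
    im=cv2.imread(f"pics/{n}0.png");c=calibration(n);h=cv2.cvtColor(im,cv2.COLOR_BGR2HSV)
    # bright bolt heads etc not needed
w=calibration("wrist");print(w,np.array(w["origin"])-read_state()["eef_pos"])
```

```text
sleeve top [ 484.2 -191.3   56. ] [ 482.7 -197.    56. ] [ 482.5 -193.8   53.1]
pocket [538.5 137.6  60. ] [536.1 128.2  60. ] [536.1 135.1  55.6]
pin top [436.2 249.9 153. ] [433.1 238.8 153. ] [432.6 247.8 148.3]
post top [557.4 234.1 125. ] [546.6 210.3 125. ] [548.4 229.2 113.4]
green1 top [ 461.7 -265.6   56. ]
green2 [ 502.2 -110.8   56. ]
green3 [ 585.3 -160.5   56. ]
bush [ 615.9 -235.8   50. ] [ 613.7 -245.2   50. ] [ 613.8 -240.3   45.4]
{'camera_matrix': array([[302.07300597,   0.        , 310.52478193],
       [  0.        , 302.07300597, 203.73846513],
       [  0.        ,   0.        ,   1.        ]]), 'distortion': array([-0.05241082,  0.        ,  0.        ,  0.        ,  0.        ]), 'origin': array([224.83162897, 614.54919167, 374.49470758]), 'attitude': array([-0.27233337,  0.00269751,  1.11252837])} [-62.19147503  31.96521815 144.00940675]
```

Emit:
apply_moves:
  increments:
    - {"tx": 0.25,"ty": -0.45,"tz": 0.03}
    - {"tx": 0.25,"ty": -0.45,"tz": 0.03}
    - {"tx": 0.25,"ty": -0.45,"tz": 0.03}
    - {"tx": 0.25,"ty": -0.45,"tz": 0.03}
    - {"tx": 0.25,"ty": -0.45,"tz": 0.03}
    - {"tx": 0.25,"ty": -0.45,"tz": 0.03}
    - {"tx": 0.25,"ty": -0.45,"tz": 0.03}
    - {"tx": 0.25,"ty": -0.45,"tz": 0.03}
    - {"tx": 0.25,"ty": -0.45,"tz": 0.03}
    - {"tx": 0.25,"ty": -0.45,"tz": 0.03}
    - {"tx": 0.25,"ty": -0.45,"tz": 0.03}
    - {"tx": 0.25,"ty": -0.45,"tz": 0.03}

```text
$.increments[0]: bad value
```

Run:
```python
from h import *
import pickle
c=calibration("wrist");im=get_image("wrist")[:,:,::-1];cv2.imwrite("pics/w1.png",im);pickle.dump(c,open("w1.pkl","wb"))
print(c["origin"],c["attitude"],read_state()["eef_pos"],read_state()["qpos"])
```

```text
[224.83162897 614.54919167 374.49470758] [-0.27233337  0.00269751  1.11252837] [287.02885211 582.66966871 230.6085148 ] [-1.17879534  0.62912679  0.03843205  1.51812571 -0.02703815  0.99630474
 -0.01997166]
```

View pics/w1.png

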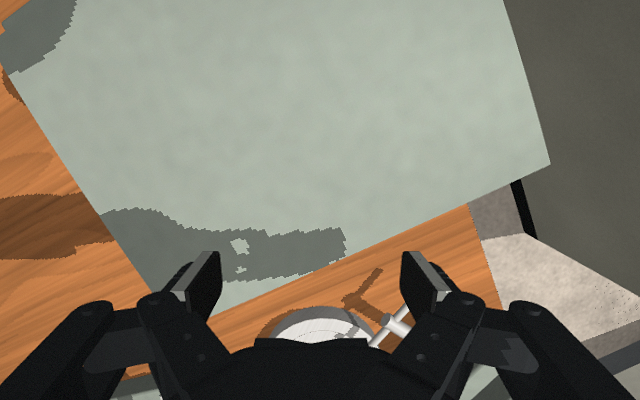

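The move was refused, probably because rows need every field, so this view only shows the grey box below the gripper. I'll send full rows.

Emit:
apply_moves:
  increments:
    - {"tx": 0.25,"ty": -0.45,"tz": 0.03,"rx": 0,"ry": 0,"rz": 0,"claw": 0.085}
    - {"tx": 0.25,"ty": -0.45,"tz": 0.03,"rx": 0,"ry": 0,"rz": 0,"claw": 0.085}
    - {"tx": 0.25,"ty": -0.45,"tz": 0.03,"rx": 0,"ry": 0,"rz": 0,"claw": 0.085}
    - {"tx": 0.25,"ty": -0.45,"tz": 0.03,"rx": 0,"ry": 0,"rz": 0,"claw": 0.085}
    - {"tx": 0.25,"ty": -0.45,"tz": 0.03,"rx": 0,"ry": 0,"rz": 0,"claw": 0.085}
    - {"tx": 0.25,"ty": -0.45,"tz": 0.03,"rx": 0,"ry": 0,"rz": 0,"claw": 0.085}
    - {"tx": 0.25,"ty": -0.45,"tz": 0.03,"rx": 0,"ry": 0,"rz": 0,"claw": 0.085}
    - {"tx": 0.25,"ty": -0.45,"tz": 0.03,"rx": 0,"ry": 0,"rz": 0,"claw": 0.085}
    - {"tx": 0.25,"ty": -0.45,"tz": 0.03,"rx": 0,"ry": 0,"rz": 0,"claw": 0.085}
    - {"tx": 0.25,"ty": -0.45,"tz": 0.03,"rx": 0,"ry": 0,"rz": 0,"claw": 0.085}
    - {"tx": 0.25,"ty": -0.45,"tz": 0.03,"rx": 0,"ry": 0,"rz": 0,"claw": 0.085}
    - {"tx": 0.25,"ty": -0.45,"tz": 0.03,"rx": 0,"ry": 0,"rz": 0,"claw": 0.085}

```text
clock: 1.35
eef_pos: [538.5, 129.7, 261.3]
tool_rot: [-3.141, 0.001, 2.678]
force: [0.0, 0.6, -0.2]
width: 85.2
```

Run:
```python
from h import *
import pickle
c=calibration("wrist");im=get_image("wrist")[:,:,::-1];cv2.imwrite("pics/w2.png",im);pickle.dump(c,open("w2.pkl","wb"))
print(c["origin"],c["attitude"],read_state()["eef_pos"],read_state()["qpos"])
```

```text
[476.30380546 161.94102248 405.1813198 ] [-0.27339647  0.00200001  1.10633851] [537.22409104 132.62649056 261.05377715] [-0.34350994  0.45610175  0.07526453  1.75467399 -0.04189239  0.93292319
  0.85980499]
```

View pics/w2.png

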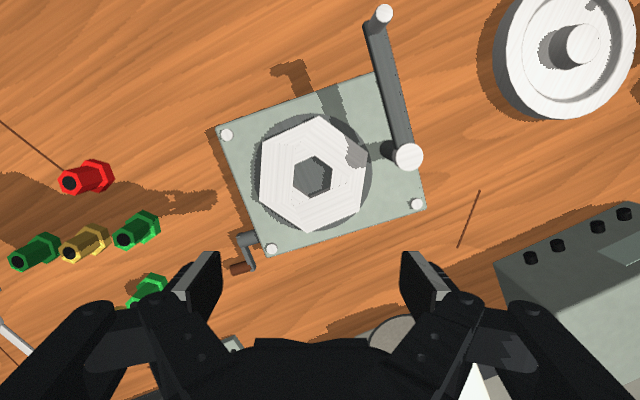

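Wrist view: pocket centred near (313,177) in the plate, keeper post at (407,156), pin at (384,13), sleeve at (84,243). I'll measure the pocket pose with a contour at z=60.

```bash
cat >> h.py <<'E'
def hexfit(P,n=6):
    """centroid, flat-normal angle deg (mod 360/n), across flats of an n-gon contour P (xy)"""
    P=np.asarray(P,float)[:,:2]
    h=P.astype(np.float32).reshape(-1,1,2);m=cv2.moments(h);c=np.array([m['m10'],m['m01']])/m['m00']
    Q=np.vstack([np.linspace(a,b,20,endpoint=False) for a,b in zip(P,np.roll(P,-1,0))])-c
    seg=np.repeat(np.linalg.norm(np.roll(P,-1,0)-P,axis=1),20)
    r=np.hypot(*Q.T);t=np.arctan2(Q[:,1],Q[:,0]);z=(seg*r*np.exp(1j*n*t)).sum()
    v=np.degrees(np.angle(z))/n   # vertex direction
    return c,(v+180/n)%(360/n),np.sqrt(abs(m['m00'])/(n/4*np.tan(np.pi/n)))
E
python3 - <<'E'
from h import *
import pickle
c=pickle.load(open("w2.pkl","rb"));im=cv2.imread("pics/w2.png");g=cv2.cvtColor(im,cv2.COLOR_BGR2GRAY)
r=g[145:210,285:342];print(np.percentile(r,[5,25,50,75,95]))
for th in (150,170,190):
    m=(g<th).astype(np.uint8)*255;k,l,st,ce=cv2.connectedComponentsWithStats(m)
    i=l[177,313];mm=(l==i).astype(np.uint8);cn=max(cv2.findContours(mm,0,cv2.CHAIN_APPROX_NONE)[0],key=cv2.contourArea)[:,0]
    hull=cv2.convexHull(cn)[:,0]
    print(th,st[i],hexfit([onz(c,p,60) for p in cn.astype(float)]),hexfit([onz(c,p,60) for p in hull.astype(float)]))
for n,p,z in (("post top",(407,156),125),("pin top",(384,13),153),("bolt",(227,135),42),("bolt",(271,249),42),("bolt",(418,204),42),("corner",(216,127),40),("corner",(255,257),40),("corner",(426,208),40),("sleeve top",(69,248),56)): print(n,onz(c,p,z).round(1))
E
```

```text
[ 73. 117. 230. 232. 235.]
150 [ 293  156   40   42 1201] (array([534.52150422, 134.03771832]), np.float64(57.40807145987603), np.float64(42.382980164434805)) (array([534.54891154, 134.06326154]), np.float64(55.60685682154633), np.float64(43.13750927519405))
170 [ 293  156   40   43 1237] (array([534.52288574, 134.02008572]), np.float64(57.29011817267099), np.float64(43.02738381248207)) (array([534.62528773, 133.93269231]), np.float64(55.46200492935013), np.float64(43.848130709790276))
190 [ 293  156   40   43 1241] (array([534.54626291, 133.96760609]), np.float64(57.38298507223736), np.float64(43.10246845207327)) (array([534.62805676, 133.9119983 ]), np.float64(55.6861306186281), np.float64(43.88454466816985))
post top [545.2 226.9 125. ]
pin top [430.8 246.  153. ]
bolt [447.4  65.2  42. ]
bolt [598.8  42.   42. ]
bolt [627.8 236.3  42. ]
corner [433.3  57.7  40. ]
corner [600.2  16.7  40. ]
corner [638.1 244.   40. ]
sleeve top [ 476.1 -191.3   56. ]
```

Emit:
apply_moves:
  increments:
    - {"tx": -0.055,"ty": -0.325,"tz": -0.1,"rx": 0,"ry": 0,"rz": 0,"claw": 0.065}
    - {"tx": -0.055,"ty": -0.325,"tz": -0.1,"rx": 0,"ry": 0,"rz": 0,"claw": 0.065}
    - {"tx": -0.055,"ty": -0.325,"tz": -0.1,"rx": 0,"ry": 0,"rz": 0,"claw": 0.065}
    - {"tx": -0.055,"ty": -0.325,"tz": -0.1,"rx": 0,"ry": 0,"rz": 0,"claw": 0.065}
    - {"tx": -0.055,"ty": -0.325,"tz": -0.1,"rx": 0,"ry": 0,"rz": 0,"claw": 0.065}
    - {"tx": -0.055,"ty": -0.325,"tz": -0.1,"rx": 0,"ry": 0,"rz": 0,"claw": 0.065}
    - {"tx": -0.055,"ty": -0.325,"tz": -0.1,"rx": 0,"ry": 0,"rz": 0,"claw": 0.065}
    - {"tx": -0.055,"ty": -0.325,"tz": -0.1,"rx": 0,"ry": 0,"rz": 0,"claw": 0.065}
    - {"tx": -0.055,"ty": -0.325,"tz": -0.1,"rx": 0,"ry": 0,"rz": 0,"claw": 0.065}
    - {"tx": -0.055,"ty": -0.325,"tz": -0.1,"rx": 0,"ry": 0,"rz": 0,"claw": 0.065}
    - {"tx": -0.055,"ty": -0.325,"tz": -0.1,"rx": 0,"ry": 0,"rz": 0,"claw": 0.065}

```text
clock: 2.5
eef_pos: [483.2, -189.2, 161.6]
tool_rot: [3.14, 0.0, 2.688]
force: [-0.9, -0.8, 0.3]
width: 64.9
```

Run:
```python
from h import *
import pickle
c=calibration("wrist");s=read_state();im=get_image("wrist")[:,:,::-1];cv2.imwrite("pics/w3.png",im);pickle.dump(c,open("w3.pkl","wb"))
print(s["eef_pos"],s["tool_rot"],s["qpos"])
p=proj(c,[[483,-194,56]])[0];print(p)
x,y=int(p[0]),int(p[1]);x0,y0=max(x-80,0),max(y-60,0)
cv2.imwrite("pics/w3c.png",cv2.resize(im[y0:y0+120,x0:x0+160],(800,600),interpolation=cv2.INTER_CUBIC));print(x0,y0)
```

```text
[ 483.20730585 -189.23563891  161.60139366] [3.14034116e+00 1.24045380e-04 2.68805741e+00] [ 0.27380141  0.54063903  0.06762055  1.95456261 -0.05968478  0.64798229
  1.49666019]
[304.46014407 206.01173813]
224 146
```

View pics/w3c.png

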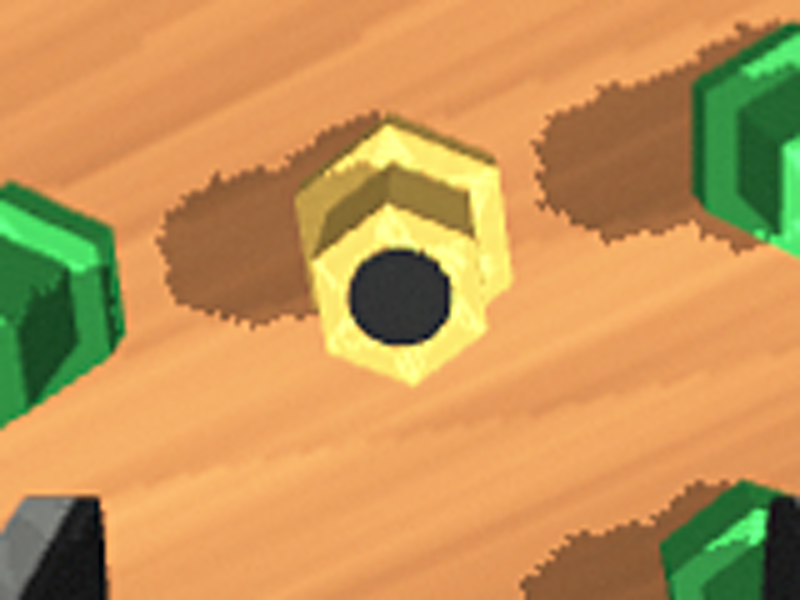

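The sleeve is confirmed hexagonal. Its top-face vertices in the crop are (390,203), (475,240), (487,328), (415,385), (328,350) and (312,258), with the bore at (401,297).

Run:
```python
from h import *
import pickle
c=pickle.load(open("w3.pkl","rb"))
V=np.array([(390,203),(475,240),(487,328),(415,385),(328,350),(312,258)])/5+(223.6,145.6)
print(hexfit([onz(c,p,56) for p in V]), onz(c,np.array([401,297])/5+(223.6,145.6),56))
s=read_state();print(s["eef_pos"],np.degrees(s["tool_rot"]))
```

```text
(array([ 481.58662215, -194.07442931]), np.float64(11.427827272211324), np.float64(28.089369855151716)) [ 481.94067972 -194.10862152   56.        ]
[ 483.14525157 -189.64368979  161.65327999] [1.79942336e+02 1.98740674e-02 1.53986053e+02]
```

Emit:
apply_moves:
  increments:
    - {"tx": 0,"ty": -0.002,"tz": -0.03,"rx": 0,"ry": 0,"rz": 1.48,"claw": 0.046}
    - {"tx": 0,"ty": -0.002,"tz": -0.06,"rx": 0,"ry": 0,"rz": 1.48,"claw": 0.046}
    - {"tx": 0,"ty": -0.002,"tz": -0.075,"rx": 0,"ry": 0,"rz": 1.48,"claw": 0.046}
    - {"tx": 0,"ty": -0.002,"tz": -0.075,"rx": 0,"ry": 0,"rz": 1.48,"claw": 0.046}
    - {"tx": 0,"ty": -0.002,"tz": -0.075,"rx": 0,"ry": 0,"rz": 1.48,"claw": 0.046}
    - {"tx": 0,"ty": -0.002,"tz": -0.075,"rx": 0,"ry": 0,"rz": 1.48,"claw": 0.046}
    - {"tx": 0,"ty": -0.002,"tz": -0.075,"rx": 0,"ry": 0,"rz": 1.48,"claw": 0.046}
    - {"tx": 0,"ty": -0.002,"tz": -0.075,"rx": 0,"ry": 0,"rz": 1.48,"claw": 0.046}

```text
clock: 3.35
eef_pos: [482.8, -194.0, 87.1]
tool_rot: [-3.142, 0.002, 2.813]
force: [0.6, 0.3, 0.1]
width: 45.8
```

Run:
```python
from h import *
import pickle
c=calibration("wrist");s=read_state();im=get_image("wrist")[:,:,::-1];cv2.imwrite("pics/w4.png",im);pickle.dump(c,open("w4.pkl","wb"))
print(s["eef_pos"],np.degrees(s["tool_rot"]))
h=cv2.cvtColor(np.ascontiguousarray(im),cv2.COLOR_BGR2HSV)
m=(h[:,:,2]<70).astype(np.uint8);p=proj(c,[[481.9,-194.1,56]])[0];k,l,st,ce=cv2.connectedComponentsWithStats(m)
i=l[int(p[1]),int(p[0])];print(p,st[i],ce[i],onz(c,ce[i],56))
```

```text
[ 482.81598676 -194.0379097    87.14328409] [-1.79998717e+02  9.08254722e-02  1.61174133e+02]
[308.37198671 234.77335535] [295 222  28  27 601] [308.31114809 235.04326123] [ 482.05735944 -194.19398639   56.        ]
```

Emit:
apply_moves:
  increments:
    - {"tx": -0.001,"ty": 0,"tz": -0.025,"rx": 0,"ry": 0,"rz": 0,"claw": 0.046}
    - {"tx": -0.001,"ty": 0,"tz": -0.05,"rx": 0,"ry": 0,"rz": 0,"claw": 0.046}
    - {"tx": -0.001,"ty": 0,"tz": -0.065,"rx": 0,"ry": 0,"rz": 0,"claw": 0.046}
    - {"tx": -0.001,"ty": 0,"tz": -0.065,"rx": 0,"ry": 0,"rz": 0,"claw": 0.046}
    - {"tx": -0.001,"ty": 0,"tz": -0.065,"rx": 0,"ry": 0,"rz": 0,"claw": 0.046}
    - {"tx": -0.001,"ty": 0,"tz": -0.065,"rx": 0,"ry": 0,"rz": 0,"claw": 0.0}
    - {"tx": -0.001,"ty": 0,"tz": -0.065,"rx": 0,"ry": 0,"rz": 0,"claw": 0.0}
    - {"tx": -0.001,"ty": 0,"tz": -0.065,"rx": 0,"ry": 0,"rz": 0,"claw": 0.0}
    - {"tx": -0.001,"ty": 0,"tz": -0.065,"rx": 0,"ry": 0,"rz": 0,"claw": 0.0}
    - {"tx": -0.001,"ty": 0,"tz": -0.065,"rx": 0,"ry": 0,"rz": 0,"claw": 0.0}
    - {"tx": -0.001,"ty": 0,"tz": -0.065,"rx": 0,"ry": 0,"rz": 0,"claw": 0.0}
    - {"tx": -0.001,"ty": 0,"tz": -0.065,"rx": 0,"ry": 0,"rz": 0,"claw": 0.0}

```text
clock: 4.6
eef_pos: [482.1, -194.4, 22.5]
tool_rot: [-3.141, 0.002, 2.813]
force: [-0.4, 0.3, 6.2]
width: 27.0
```

Emit:
apply_moves:
  increments:
    - {"tx": 0,"ty": 0,"tz": 0.04,"rx": 0,"ry": 0,"rz": 0,"claw": 0.0}
    - {"tx": 0,"ty": 0,"tz": 0.08,"rx": 0,"ry": 0,"rz": 0,"claw": 0.0}
    - {"tx": 0.005,"ty": 0.03,"tz": 0.12,"rx": 0,"ry": 0,"rz": -0.4,"claw": 0.0}
    - {"tx": 0.053,"ty": 0.328,"tz": 0.135,"rx": 0,"ry": 0,"rz": -2.85,"claw": 0.0}
    - {"tx": 0.053,"ty": 0.328,"tz": 0.135,"rx": 0,"ry": 0,"rz": -2.85,"claw": 0.0}
    - {"tx": 0.053,"ty": 0.328,"tz": 0.135,"rx": 0,"ry": 0,"rz": -2.85,"claw": 0.0}
    - {"tx": 0.053,"ty": 0.328,"tz": 0.135,"rx": 0,"ry": 0,"rz": -2.85,"claw": 0.0}
    - {"tx": 0.053,"ty": 0.328,"tz": 0.135,"rx": 0,"ry": 0,"rz": -2.85,"claw": 0.0}
    - {"tx": 0.053,"ty": 0.328,"tz": 0.135,"rx": 0,"ry": 0,"rz": -2.85,"claw": 0.0}
    - {"tx": 0.053,"ty": 0.328,"tz": 0.135,"rx": 0,"ry": 0,"rz": -2.85,"claw": 0.0}
    - {"tx": 0.053,"ty": 0.328,"tz": 0.135,"rx": 0,"ry": 0,"rz": -2.85,"claw": 0.0}
    - {"tx": 0.053,"ty": 0.328,"tz": 0.135,"rx": 0,"ry": 0,"rz": -2.85,"claw": 0.0}

```text
clock: 5.8
eef_pos: [533.6, 132.7, 156.1]
tool_rot: [-3.14, -0.0, 2.563]
force: [-0.5, -0.3, -3.3]
width: 27.2
```

Emit:
apply_moves:
  increments:
    - {"tx": 0,"ty": 0,"tz": 0,"rx": 0,"ry": 0,"rz": 0,"claw": 0.0}
    - {"tx": 0,"ty": 0,"tz": 0,"rx": 0,"ry": 0,"rz": 0,"claw": 0.0}
    - {"tx": 0,"ty": 0,"tz": 0,"rx": 0,"ry": 0,"rz": 0,"claw": 0.0}

```text
clock: 6.1
eef_pos: [534.3, 133.0, 156.4]
tool_rot: [-3.141, -0.0, 2.562]
force: [-1.0, 0.2, -2.5]
width: 26.8
```

Run:
```python
from h import *
import pickle
c=calibration("wrist");s=read_state();im=get_image("wrist")[:,:,::-1];cv2.imwrite("pics/w5.png",im);pickle.dump(c,open("w5.pkl","wb"))
print(s["eef_pos"],np.degrees(s["tool_rot"]),s["force"],s["width"],s["qpos"])
p=proj(c,[[534.5,134,60]])[0];print(p)
x0,y0=int(p[0])-120,max(0,int(p[1])-60)
cv2.imwrite("pics/w5c.png",cv2.resize(im[y0:y0+180,x0:x0+240],(800,600),interpolation=cv2.INTER_CUBIC));print(x0,y0)
```

```text
[534.28216735 132.97795321 156.36105869] [-1.79988263e+02 -2.05180994e-03  1.46809869e+02] [-1.00054717  0.21859884 -2.50169201] 26.844477553039702 [-0.40389968  0.59081875  0.16498043  1.87648858 -0.14477117  0.68592014
  0.83737865]
[311.17353037 206.5876615 ]
191 146
```

View pics/w5c.png

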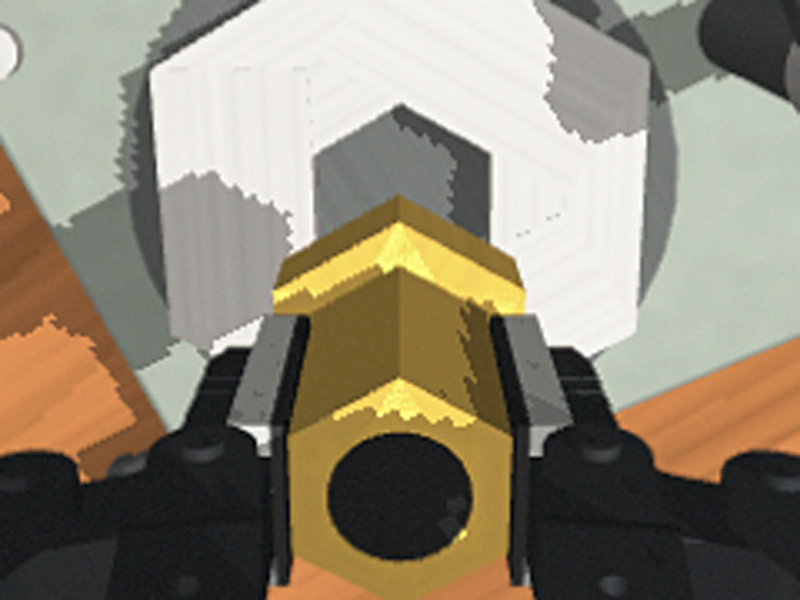

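Run:
```python
from h import *
import pickle
c=pickle.load(open("w5.pkl","rb"));s=read_state()
f=lambda q,z:onz(c,np.array(q)*.3+(190.65,145.65),z)[:2]
t=np.radians(146.8);ex=np.array([np.cos(t),np.sin(t)])  # tool x: toward the camera
for n,A,L,Rr,z,af in(("pocket",(402,104),(315,157),(490,155),60,44),("foot bottom",(400,197),(280,272),(517,260),133.9,40)):
    a,l,r=f(A,z),f(L,z),f(Rr,z);print(n,a,l,r,np.linalg.norm(l-r),"flat normal",np.degrees(np.arctan2(*(r-l)[::-1]))%60,"centre from apex",a-ex*af/3**.5,"from LR",(l+r)/2-ex*af/3**.5/2)
print("bore",f((400,496),s["eef_pos"][2]-22.5+56))
```

```text
pocket [513.63921591 147.71636965] [512.97517388 122.63121627] [536.06880126 158.84456389] 42.950229006541605 flat normal 57.47391983800143 centre from apex [534.89588438 133.80639557] from LR [535.1503218  133.78290304]
foot bottom [515.47641552 146.01007781] [515.3912703  120.86690044] [536.27614695 156.86888691] 41.6211617167631 flat normal 59.881831698905344 centre from apex [534.80065958 133.36464683] from LR [535.49583066 132.54517818]
bore [534.77039748 133.43639678]
```

Emit:
apply_moves:
  increments:
    - {"tx": 0.0004,"ty": 0.0006,"tz": -0.03,"rx": 0,"ry": 0,"rz": 0.1,"claw": 0.0}
    - {"tx": 0.0004,"ty": 0.0006,"tz": -0.055,"rx": 0,"ry": 0,"rz": 0.1,"claw": 0.0}
    - {"tx": 0.0004,"ty": 0.0006,"tz": -0.068,"rx": 0,"ry": 0,"rz": 0.1,"claw": 0.0}
    - {"tx": 0.0004,"ty": 0.0006,"tz": -0.068,"rx": 0,"ry": 0,"rz": 0.1,"claw": 0.0}
    - {"tx": 0.0004,"ty": 0.0006,"tz": -0.068,"rx": 0,"ry": 0,"rz": 0.1,"claw": 0.0}
    - {"tx": 0.0004,"ty": 0.0006,"tz": -0.068,"rx": 0,"ry": 0,"rz": 0.1,"claw": 0.0}
    - {"tx": 0.0004,"ty": 0.0006,"tz": -0.068,"rx": 0,"ry": 0,"rz": 0.1,"claw": 0.0}

```text
clock: 6.85
eef_pos: [535.5, 134.9, 89.4]
tool_rot: [3.14, 0.001, 2.573]
force: [-0.7, 0.3, -3.0]
width: 27.0
```

Emit:
apply_moves:
  increments:
    - {"tx": 0,"ty": 0,"tz": -0.001,"rx": 0,"ry": 0,"rz": 0,"claw": 0.0}
    - {"tx": 0,"ty": 0,"tz": -0.002,"rx": 0,"ry": 0,"rz": 0,"claw": 0.0}
    - {"tx": 0,"ty": 0,"tz": -0.003,"rx": 0,"ry": 0,"rz": 0,"claw": 0.0}
    - {"tx": 0,"ty": 0,"tz": -0.004,"rx": 0,"ry": 0,"rz": 0,"claw": 0.0}
    - {"tx": 0,"ty": 0,"tz": -0.005,"rx": 0,"ry": 0,"rz": 0,"claw": 0.0}
    - {"tx": 0,"ty": 0,"tz": -0.006,"rx": 0,"ry": 0,"rz": 0,"claw": 0.0}
    - {"tx": 0,"ty": 0,"tz": -0.007,"rx": 0,"ry": 0,"rz": 0,"claw": 0.0}

```text
clock: 7.55
eef_pos: [534.7, 134.7, 81.2]
tool_rot: [-3.142, -0.0, 2.573]
force: [-0.5, -0.2, -3.8]
width: 27.1
```

Emit:
apply_moves:
  increments:
    - {"tx": 0,"ty": -0.001,"tz": 0,"rx": 0,"ry": 0,"rz": 0,"claw": 0.0}
    - {"tx": 0,"ty": -0.001,"tz": -0.001,"rx": 0,"ry": 0,"rz": 0,"claw": 0.0}
    - {"tx": 0,"ty": -0.001,"tz": -0.002,"rx": 0,"ry": 0,"rz": 0,"claw": 0.0}
    - {"tx": 0,"ty": -0.001,"tz": -0.003,"rx": 0,"ry": 0,"rz": 0,"claw": 0.0}
    - {"tx": 0,"ty": -0.001,"tz": -0.004,"rx": 0,"ry": 0,"rz": 0,"claw": 0.0}

```text
clock: 8.05
eef_pos: [534.7, 133.7, 77.2]
tool_rot: [3.142, -0.0, 2.573]
force: [0.7, 0.1, -3.6]
width: 27.2
```

Emit:
apply_moves:
  increments:
    - {"tx": 0,"ty": 0,"tz": -0.0015,"rx": 0,"ry": 0,"rz": 0,"claw": 0.0}
    - {"tx": 0,"ty": 0,"tz": -0.003,"rx": 0,"ry": 0,"rz": 0,"claw": 0.0}
    - {"tx": 0,"ty": 0,"tz": -0.0045,"rx": 0,"ry": 0,"rz": 0,"claw": 0.0}
    - {"tx": 0,"ty": 0,"tz": -0.006,"rx": 0,"ry": 0,"rz": 0,"claw": 0.0}
    - {"tx": 0,"ty": 0,"tz": -0.007,"rx": 0,"ry": 0,"rz": 0,"claw": 0.0}

```text
clock: 8.55
eef_pos: [534.6, 133.7, 70.1]
tool_rot: [-3.141, -0.0, 2.573]
force: [-0.5, -0.2, -3.5]
width: 26.7
```

Emit:
apply_moves:
  increments:
    - {"tx": 0,"ty": 0,"tz": -0.0005,"rx": 0,"ry": 0,"rz": 0,"claw": 0.0}
    - {"tx": 0,"ty": 0,"tz": -0.001,"rx": 0,"ry": 0,"rz": 0,"claw": 0.0}
    - {"tx": 0,"ty": 0,"tz": -0.0015,"rx": 0,"ry": 0,"rz": 0,"claw": 0.0}
    - {"tx": 0,"ty": 0,"tz": -0.002,"rx": 0,"ry": 0,"rz": 0,"claw": 0.0}

```text
clock: 8.95
eef_pos: [534.7, 133.8, 68.4]
tool_rot: [3.141, -0.0, 2.573]
force: [-1.8, -0.5, 2.2]
width: 27.4
```

Emit:
apply_moves:
  increments:
    - {"tx": 0,"ty": 0,"tz": -0.0004,"rx": 0,"ry": 0,"rz": 0,"claw": 0.0}
    - {"tx": 0,"ty": 0,"tz": -0.0008,"rx": 0,"ry": 0,"rz": 0,"claw": 0.0}
    - {"tx": 0,"ty": 0,"tz": -0.0008,"rx": 0,"ry": 0,"rz": 0,"claw": 0.0}

```text
clock: 9.25
eef_pos: [534.7, 133.7, 68.4]
tool_rot: [3.141, 0.0, 2.573]
force: [-2.4, -0.4, 6.0]
width: 26.7
```

Emit:
apply_moves:
  increments:
    - {"tx": 0,"ty": 0,"tz": 0.001,"rx": 0,"ry": 0,"rz": 0,"claw": 0.05}
    - {"tx": 0,"ty": 0,"tz": 0.001,"rx": 0,"ry": 0,"rz": 0,"claw": 0.05}
    - {"tx": 0,"ty": 0,"tz": 0.001,"rx": 0,"ry": 0,"rz": 0,"claw": 0.05}
    - {"tx": 0,"ty": 0,"tz": 0.001,"rx": 0,"ry": 0,"rz": 0,"claw": 0.05}
    - {"tx": 0,"ty": 0,"tz": 0.02,"rx": 0,"ry": 0,"rz": 0,"claw": 0.05}
    - {"tx": 0,"ty": 0,"tz": 0.05,"rx": 0,"ry": 0,"rz": 0,"claw": 0.05}
    - {"tx": 0,"ty": 0,"tz": 0.1,"rx": 0,"ry": 0,"rz": 0,"claw": 0.05}
    - {"tx": 0,"ty": 0,"tz": 0.15,"rx": 0,"ry": 0,"rz": 0,"claw": 0.0}
    - {"tx": 0,"ty": 0,"tz": 0.15,"rx": 0,"ry": 0,"rz": 0,"claw": 0.0}
    - {"tx": 0,"ty": 0,"tz": 0.15,"rx": 0,"ry": 0,"rz": 0,"claw": 0.0}
    - {"tx": 0,"ty": 0,"tz": 0.15,"rx": 0,"ry": 0,"rz": 0,"claw": 0.0}

```text
clock: 10.35
eef_pos: [533.7, 133.6, 216.6]
tool_rot: [-3.14, -0.002, 2.573]
force: [-0.7, 1.1, -0.0]
width: -0.1
```

Run:
```python
from h import *
import pickle
c=calibration("wrist");s=read_state();im=get_image("wrist")[:,:,::-1];cv2.imwrite("pics/w6.png",im);pickle.dump(c,open("w6.pkl","wb"))
print(s["eef_pos"],np.degrees(s["tool_rot"]),s["force"],s["width"],s["qpos"])
```

```text
[533.73035057 133.60549959 216.58803657] [-1.79917563e+02 -8.67919248e-02  1.47424779e+02] [-0.70042249  1.09780117 -0.02280549] -0.1345635965267521 [-0.42103103  0.50980463  0.18621508  1.81757203 -0.12321842  0.8274963
  0.82800695]
```

View pics/w6.png

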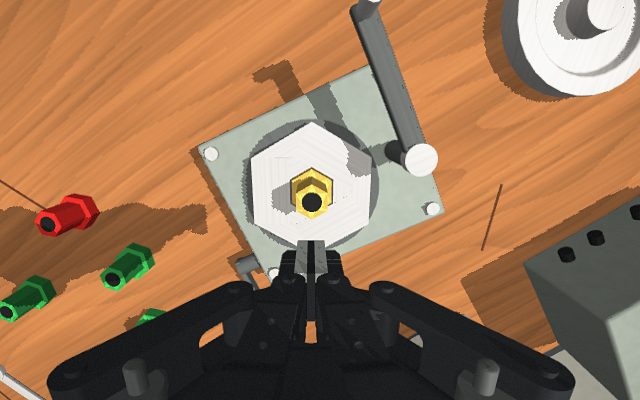

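The sleeve stands in the pocket, with its bore at (312,203) and foot down in the mouth. The bar is still open, with its post cap at (421,160) and pin at the top edge near (368,2). Next I'll locate the pivot and pin for the swing.

Run:
```python
from h import *
import pickle
s=calibration("scene");w2=pickle.load(open("w2.pkl","rb"));w6=pickle.load(open("w6.pkl","rb"))
print("pin",tri([ray(s,(411.6,197.3)),ray(w2,(384,13))]), onz(w2,(384,13),153))
print("cap",tri([ray(s,(384.6,225.2)),ray(w2,(407,156)),ray(w6,(421,160))]))
print("sleeve bore z102",onz(w6,(312,203),102))
B=[onz(w6,p,42)[:2] for p in((210,154),(433,209))];print(B)
y=np.array([np.sin(np.radians(8.5)),np.cos(np.radians(8.5))])
P=np.array([535,133.8])+100*y
q=onz(w2,(384,13),153)[:2]
for P in(P,):
    print("pivot",P,"dist",np.linalg.norm(q-P),"bar ang",np.degrees(np.arctan2(*(q-P)[::-1]))%360,"closed pin",P-118*y)
```

```text
pin [429.92821544 247.70208448 147.27526613] [430.77561047 246.0231165  153.        ]
cap [548.76947559 229.98248423 115.1177439 ]
sleeve bore z102 [535.74892857 134.18685433 102.        ]
[array([446.58468215,  63.54727581]), array([627.76505938, 234.81027541])]
pivot [549.78094111 232.70158634] dist 119.74861956694885 bar ang 173.61286493854178 closed pin [532.3394306  115.99771446]
```

Emit:
apply_moves:
  increments:
    - {"tx": -0.104,"ty": 0.113,"tz": 0,"rx": 0,"ry": 0,"rz": 4.6,"claw": 0.044}
    - {"tx": -0.104,"ty": 0.113,"tz": 0,"rx": 0,"ry": 0,"rz": 4.6,"claw": 0.044}
    - {"tx": -0.104,"ty": 0.113,"tz": 0,"rx": 0,"ry": 0,"rz": 4.6,"claw": 0.044}
    - {"tx": -0.104,"ty": 0.113,"tz": 0,"rx": 0,"ry": 0,"rz": 4.6,"claw": 0.044}
    - {"tx": -0.104,"ty": 0.113,"tz": 0,"rx": 0,"ry": 0,"rz": 4.6,"claw": 0.044}
    - {"tx": -0.104,"ty": 0.113,"tz": 0,"rx": 0,"ry": 0,"rz": 4.6,"claw": 0.044}
    - {"tx": -0.104,"ty": 0.113,"tz": 0,"rx": 0,"ry": 0,"rz": 4.6,"claw": 0.044}
    - {"tx": -0.104,"ty": 0.113,"tz": 0,"rx": 0,"ry": 0,"rz": 4.6,"claw": 0.044}

```text
clock: 11.2
eef_pos: [431.5, 245.5, 217.3]
tool_rot: [-3.141, 0.0, 2.972]
force: [1.5, -0.0, 0.1]
width: 44.2
```

Run:
```python
from h import *
import pickle
c=calibration("wrist");s=read_state();im=get_image("wrist")[:,:,::-1];cv2.imwrite("pics/w7.png",im);pickle.dump(c,open("w7.pkl","wb"))
print(s["eef_pos"],np.degrees(s["tool_rot"]),s["force"],s["width"],s["qpos"],proj(c,[[430.5,246.5,153]]))
```

```text
[431.54738032 245.46064668 217.25532623] [-1.79962359e+02  6.90361734e-03  1.70259956e+02] [ 1.49624961 -0.02805324  0.0527693 ] 44.16801203625238 [-0.62556205  0.43064773  0.0720806   1.95470183 -0.04291522  0.75803694
  0.87194137] [[310.16222611 217.40150336]]
```

View pics/w7.png

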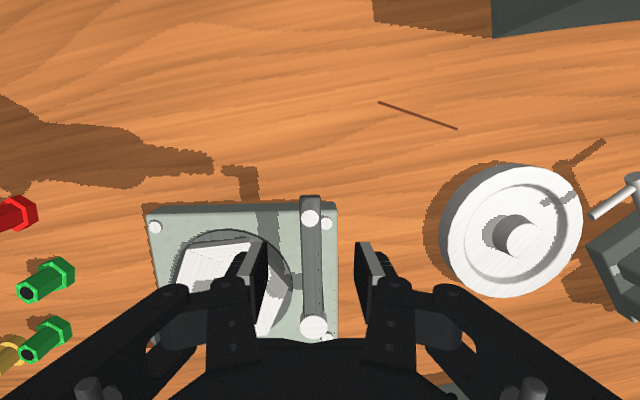

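The pin top is at (310,218), as predicted, and sits centred between the open pads with the bar running along the pad faces. I'll lower over it and cage it.

Emit:
apply_moves:
  increments:
    - {"tx": 0,"ty": 0,"tz": -0.04,"rx": 0,"ry": 0,"rz": 0,"claw": 0.044}
    - {"tx": 0,"ty": 0,"tz": -0.07,"rx": 0,"ry": 0,"rz": 0,"claw": 0.044}
    - {"tx": 0,"ty": 0,"tz": -0.09,"rx": 0,"ry": 0,"rz": 0,"claw": 0.044}
    - {"tx": 0,"ty": 0,"tz": -0.09,"rx": 0,"ry": 0,"rz": 0,"claw": 0.044}
    - {"tx": 0,"ty": 0,"tz": -0.09,"rx": 0,"ry": 0,"rz": 0,"claw": 0.022}
    - {"tx": 0,"ty": 0,"tz": -0.09,"rx": 0,"ry": 0,"rz": 0,"claw": 0.022}
    - {"tx": 0,"ty": 0,"tz": -0.09,"rx": 0,"ry": 0,"rz": 0,"claw": 0.022}
    - {"tx": 0,"ty": 0,"tz": -0.09,"rx": 0,"ry": 0,"rz": 0,"claw": 0.022}

```text
clock: 12.05
eef_pos: [431.2, 247.0, 128.5]
tool_rot: [3.14, 0.001, 2.974]
force: [-0.3, -0.1, 0.5]
width: 22.1
```

Run:
```python
import numpy as np
P=np.array([548.6,231.]);q=np.array([430.5,246.7]);a0=np.arctan2(*(q-P)[::-1])%(2*np.pi);r=np.linalg.norm(q-P)
print(np.degrees(a0),r)
for k in range(1,15):
    d=k*np.radians(6.5);p=P+r*np.array([np.cos(a0+d),np.sin(a0+d)]);print(k*6.5,(p-q).round(1))
```

```text
172.42760248178507 119.13899445605543
6.5 [ -1.  -13.5]
13.0 [ -0.5 -27. ]
19.5 [  1.5 -40.3]
26.0 [  5.1 -53.4]
32.5 [ 10.1 -65.9]
39.0 [ 16.4 -77.8]
45.5 [ 24.1 -88.9]
52.0 [ 33.  -99.1]
58.5 [  43.  -108.2]
65.0 [  54.  -116.1]
71.5 [  65.7 -122.7]
78.0 [  78.2 -128. ]
84.5 [  91.2 -131.8]
91.0 [ 104.5 -134.1]
```

Emit:
apply_moves:
  increments:
    - {"tx": -0.001,"ty": -0.0135,"tz": 0,"rx": 0,"ry": 0,"rz": 1,"claw": 0.022}
    - {"tx": -0.0005,"ty": -0.027,"tz": 0,"rx": 0,"ry": 0,"rz": 2,"claw": 0.022}
    - {"tx": 0.0015,"ty": -0.0403,"tz": 0,"rx": 0,"ry": 0,"rz": 3,"claw": 0.022}
    - {"tx": 0.0051,"ty": -0.0534,"tz": 0,"rx": 0,"ry": 0,"rz": 4,"claw": 0.022}
    - {"tx": 0.0101,"ty": -0.0659,"tz": 0,"rx": 0,"ry": 0,"rz": 5,"claw": 0.022}
    - {"tx": 0.0164,"ty": -0.0778,"tz": 0,"rx": 0,"ry": 0,"rz": 6.2,"claw": 0.022}
    - {"tx": 0.0241,"ty": -0.0889,"tz": 0,"rx": 0,"ry": 0,"rz": 7.4,"claw": 0.022}
    - {"tx": 0.033,"ty": -0.0991,"tz": 0,"rx": 0,"ry": 0,"rz": 8.6,"claw": 0.022}
    - {"tx": 0.033,"ty": -0.0991,"tz": 0,"rx": 0,"ry": 0,"rz": 8.6,"claw": 0.022}

```text
clock: 12.95
eef_pos: [464.9, 146.0, 127.9]
tool_rot: [-3.141, 0.001, -2.561]
force: [0.5, -0.6, 0.3]
width: 21.9
```

Run:
```python
from cell import *
s=read_state();print(s["qpos"],s["force"],s["eef_pos"],s["tool_rot"])
```

```text
[-0.23591625  0.56437758 -0.18272524  2.06041464  0.19432541  0.53151871
  1.59254782] [ 0.49606188 -0.57098716  0.34695568] [464.88362091 146.04604857 127.89901499] [-3.14071540e+00  9.51131937e-04 -2.56109593e+00]
```

Emit:
apply_moves:
  increments:
    - {"tx": 0.01,"ty": -0.0091,"tz": 0,"rx": 0,"ry": 0,"rz": 1.2,"claw": 0.022}
    - {"tx": 0.021,"ty": -0.017,"tz": 0,"rx": 0,"ry": 0,"rz": 2.4,"claw": 0.022}
    - {"tx": 0.0327,"ty": -0.0236,"tz": 0,"rx": 0,"ry": 0,"rz": 3.6,"claw": 0.022}
    - {"tx": 0.0452,"ty": -0.0289,"tz": 0,"rx": 0,"ry": 0,"rz": 4.8,"claw": 0.022}
    - {"tx": 0.0517,"ty": -0.031,"tz": 0,"rx": 0,"ry": 0,"rz": 6,"claw": 0.022}
    - {"tx": 0.0582,"ty": -0.0327,"tz": 0,"rx": 0,"ry": 0,"rz": 6.6,"claw": 0.022}
    - {"tx": 0.0582,"ty": -0.0327,"tz": 0,"rx": 0,"ry": 0,"rz": 6.6,"claw": 0.022}

```text
clock: 13.65
eef_pos: [522.4, 115.2, 127.7]
tool_rot: [-3.141, 0.001, -1.985]
force: [-0.1, -0.7, -0.4]
width: 22.1
```

Emit:
apply_moves:
  increments:
    - {"tx": 0.002,"ty": -0.0003,"tz": 0,"rx": 0,"ry": 0,"rz": 0,"claw": 0.022}
    - {"tx": 0.004,"ty": -0.0006,"tz": 0,"rx": 0,"ry": 0,"rz": 0,"claw": 0.022}
    - {"tx": 0.006,"ty": -0.001,"tz": 0,"rx": 0,"ry": 0,"rz": 0,"claw": 0.022}
    - {"tx": 0.008,"ty": -0.0012,"tz": 0,"rx": 0,"ry": 0,"rz": 0,"claw": 0.022}
    - {"tx": 0.009,"ty": -0.0014,"tz": 0,"rx": 0,"ry": 0,"rz": 0,"claw": 0.022}
    - {"tx": 0.01,"ty": -0.0016,"tz": 0,"rx": 0,"ry": 0,"rz": 0,"claw": 0.022}
    - {"tx": 0.011,"ty": -0.0016,"tz": 0,"rx": 0,"ry": 0,"rz": 0,"claw": 0.022}

```text
clock: 14.35
eef_pos: [532.9, 113.3, 127.5]
tool_rot: [3.141, -0.0, -1.983]
force: [-0.5, 0.2, 0.8]
width: 21.7
```

Emit:
apply_moves:
  increments:
    - {"tx": 0.001,"ty": -0.0001,"tz": 0,"rx": 0,"ry": 0,"rz": 0,"claw": 0.022}
    - {"tx": 0.002,"ty": -0.0001,"tz": 0,"rx": 0,"ry": 0,"rz": 0,"claw": 0.022}
    - {"tx": 0.003,"ty": -0.0002,"tz": 0,"rx": 0,"ry": 0,"rz": 0,"claw": 0.022}
    - {"tx": 0.003,"ty": -0.0002,"tz": 0,"rx": 0,"ry": 0,"rz": 0,"claw": 0.022}

```text
clock: 14.75
eef_pos: [536.1, 113.1, 127.5]
tool_rot: [-3.141, 0.0, -1.982]
force: [-0.4, 0.2, 0.2]
width: 21.7
```

Emit:
apply_moves:
  increments:
    - {"tx": 0.001,"ty": 0,"tz": 0,"rx": 0,"ry": 0,"rz": 0,"claw": 0.022}
    - {"tx": 0.002,"ty": 0,"tz": 0,"rx": 0,"ry": 0,"rz": 0,"claw": 0.022}
    - {"tx": 0.003,"ty": 0,"tz": 0,"rx": 0,"ry": 0,"rz": 0,"claw": 0.022}
    - {"tx": 0.003,"ty": 0,"tz": 0,"rx": 0,"ry": 0,"rz": 0,"claw": 0.022}

```text
clock: 15.15
eef_pos: [537.3, 113.1, 127.4]
tool_rot: [3.139, -0.002, -1.982]
force: [-4.4, -0.6, 3.8]
width: 22.2
```

Run:
```python
from h import *
s=read_state();print(s["force"],s["eef_pos"])
im=get_image("wrist")[:,:,::-1];cv2.imwrite("pics/w8.png",im)
S=get_image("scene")[:,:,::-1]
cv2.imwrite("pics/c8.png",np.hstack([cv2.resize(im[130:400,180:440],(400,415)),cv2.resize(np.ascontiguousarray(S[150:275,290:410]),(400,415),interpolation=cv2.INTER_CUBIC)]))
```

```text
[-4.41657215 -0.5928226   3.77374939] [537.34028836 113.11042238 127.36048449]
```

View pics/c8.png

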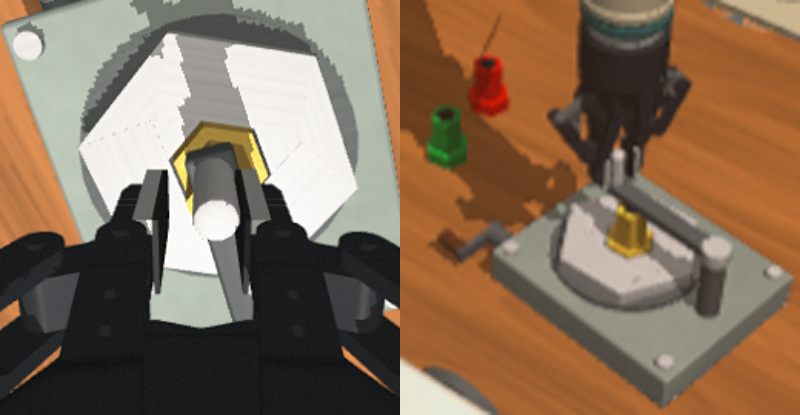

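The crops show the bar lying across the seated sleeve, with the pin against the pushing pad (right side of the wrist view). The force is building at the stop. One slightly firmer push will confirm it.

Emit:
apply_moves:
  increments:
    - {"tx": 0.001,"ty": 0,"tz": 0,"rx": 0,"ry": 0,"rz": 0,"claw": 0.022}
    - {"tx": 0.002,"ty": 0,"tz": 0,"rx": 0,"ry": 0,"rz": 0,"claw": 0.022}
    - {"tx": 0.002,"ty": 0,"tz": 0,"rx": 0,"ry": 0,"rz": 0,"claw": 0.022}

```text
clock: 15.55
eef_pos: [537.4, 113.0, 127.2]
tool_rot: [3.136, -0.004, -1.982]
force: [-9.6, 0.2, 6.1]
width: 22.2
```

At the stop: the tool did not move as the force rose. Now I'll back off, open and lift.

Emit:
apply_moves:
  increments:
    - {"tx": -0.004,"ty": 0,"tz": 0,"rx": 0,"ry": 0,"rz": 0,"claw": 0.03}
    - {"tx": -0.007,"ty": 0,"tz": 0,"rx": 0,"ry": 0,"rz": 0,"claw": 0.044}
    - {"tx": -0.008,"ty": 0,"tz": 0,"rx": 0,"ry": 0,"rz": 0,"claw": 0.044}
    - {"tx": -0.008,"ty": 0,"tz": 0,"rx": 0,"ry": 0,"rz": 0,"claw": 0.044}
    - {"tx": -0.008,"ty": 0,"tz": 0.02,"rx": 0,"ry": 0,"rz": 0,"claw": 0.044}
    - {"tx": -0.008,"ty": 0,"tz": 0.06,"rx": 0,"ry": 0,"rz": 0,"claw": 0.044}
    - {"tx": -0.008,"ty": 0,"tz": 0.1,"rx": 0,"ry": 0,"rz": 0,"claw": 0.044}
    - {"tx": -0.008,"ty": 0,"tz": 0.15,"rx": 0,"ry": 0,"rz": 0,"claw": 0.044}
    - {"tx": -0.008,"ty": 0,"tz": 0.15,"rx": 0,"ry": 0,"rz": 0,"claw": 0.044}
    - {"tx": -0.008,"ty": 0,"tz": 0.15,"rx": 0,"ry": 0,"rz": 0,"claw": 0.044}
    - {"tx": -0.008,"ty": 0,"tz": 0.15,"rx": 0,"ry": 0,"rz": 0,"claw": 0.044}

```text
clock: 16.65
eef_pos: [532.3, 112.6, 276.5]
tool_rot: [3.14, -0.001, -1.983]
force: [0.2, -0.5, -0.8]
width: 43.9
```

Run:
```python
from h import *
s=read_state();print(s["force"],s["eef_pos"])
c=calibration("wrist");im=get_image("wrist")[:,:,::-1];cv2.imwrite("pics/w9.png",im);print(proj(c,[[531,114.3,153],[548.6,231,119]]))
import pickle;pickle.dump(c,open("w9.pkl","wb"))
```

```text
[ 0.21113475 -0.52687126 -0.82480981] [532.29297094 112.58139957 276.52895182]
[[310.54151145 197.23427799]
 [337.63539865 287.72573997]]
```

View pics/w9.png

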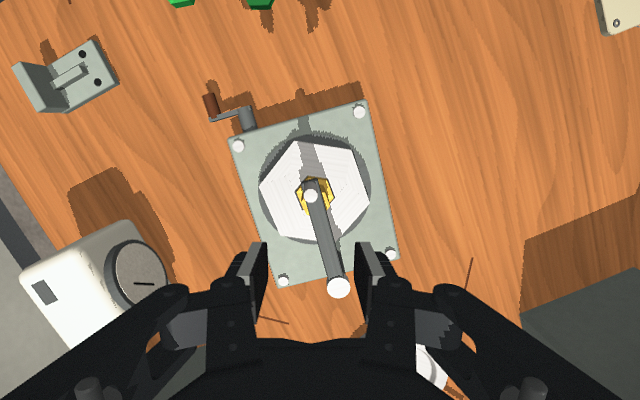

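The bar is closed over the sleeve, with its pin at (311,195) against a predicted closed position of (310.5,197), and the gripper is clear.

```bash
python3 -c "
from cell import *
print(finish_job())"
```

```text
the job is handed in; nothing more can be done
None
```

The brass sleeve is seated in the hexagonal pocket and the keeper bar is closed over it, against its stop. I handed the job in at about 17 s on the robot's clock.

- **Sleeve:** I lined it up by sight and it dropped straight in, so no shuffling or turning was needed. It met the pocket floor 68.4 mm up at the tool, against 68.5 mm expected. The highest reading after a move while seating was 6 N upward, about 10 N more than with the sleeve hanging free.
- **Keeper bar:** I swung it by its pin. At the end, pressing harder (4 N, then 10 N) moved the tool only 0.1 mm, so it is on its stop. After release the pin showed at pixel (311,195), against a predicted closed position of (310.5,197).
- **Last checks:** None failed, and the last wrist picture shows the gripper clear. I took no final picture of the whole bench; the arm went near nothing else that could move, and no reading showed contact with it.
- **Refused move:** The first move call was refused because its rows were incomplete; I sent it again in full and nothing had moved.

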